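# Load the balance and put the glassware in its trays

## Task

Set up the bench for weighing: swing the balance's clear cover well up by its handle, stand the low jar squarely on the round weighing pan inside, and lower the cover fully closed over it. Also stand the conical flask in the round tray and the square bottle in the square tray, before or after. Set all three down gently and upright, and leave the beaker and the wash bottle where they are.

Things in the scene. Friction and masses are not known exactly. Their poses are not given: they have to be found in the camera images.
- jar: Low round glass jar with a flat blue screw cap of the same width: 56 mm diameter, 50 mm tall overall (cap from 34 mm up), 105 to 200 g, loose. Origin: centre of its underside; z up. Goes on the balance's pan.
- flask: Closed conical glass flask, loose, 110 to 210 g: base 64 mm in diameter, narrowing between 8 and 66 mm height to a straight round neck 30 mm in diameter from 66 to 104 mm (a look-only 33 mm rim at 100 to 104 mm), blue stopper 24 mm wide up to 116 mm. Origin: centre of its underside; z up. Goes in the round tray.
- bottle: Square amber glass bottle, loose, 150 to 280 g: body 50 x 50 mm and 70 mm tall, blue round screw cap 32 mm in diameter up to 95 mm. Origin: centre of its underside; x and y are perpendicular to its flat sides, z up. Goes in the square tray.
- square_tray: Low square aluminium spill tray fixed to the bench: 74 x 74 mm outside, 66 x 66 mm inside, rim 14 mm high, inner floor 4 mm above the bench. Origin: centre of its underside; x and y perpendicular to its sides.
- round_tray: Low round aluminium spill tray fixed to the bench: 90 mm outside and 82 mm inside diameter, rim 14 mm high, inner floor 4 mm above the bench. Origin: centre of its underside.
- balance: White lab balance, fixed. Origin: on the bench below the pan's centre; x from its front (display, robot side) to its back. Base 30 mm high, x -148 to +97 mm, 190 mm wide. Steel pan 80 mm in diameter at the origin, top at z = 38 mm. Clear chamber around it, 150 x 150 mm inside, 4 mm walls up to z = 94 mm, open on top under the cover. The cover's hinge line runs along y at x = +80, z = 95 mm.
- cover (a joint): Angle of the balance's clear, grey-framed, flat cover: 0 = closed, lying on the chamber; grows as its front edge swings up and back; 1.57 = upright, stop at 1.75. Starts at 0 to 0.12. A stiff hinge (about 0.28 N m) holds it at any angle; 1 to 3 N at the handle moves it.
- cover_handle (a point): Middle of the cover's handle: steel bar 10 mm thick along the balance's y, on two arms 42 mm either side; 38 mm of free space between bar and cover edge. 208 mm from the hinge line, 3 mm above it when closed (balance x = -128, z = 98 mm); z = 303 mm with the cover upright. Can be pinched from above at any angle, fingers before and behind; it rolls between the fingers as the cover swings.
- beaker: Bystander: open empty glass beaker, 66 mm diameter at the rim, 85 mm tall, loose. Origin: centre of its underside. Leave alone.
- wash_bottle: Bystander: white plastic wash bottle with blue cap and bent spout, 60 mm diameter, about 195 mm tall, loose, to the far left. Origin: centre of its underside. Leave alone.
Not all that is in view belongs to the job. Leave any green or yellow look-alike of the square_tray alone.

How it is judged (in metres and radians):
On the way, in this order (a step that is already met when the one before it is completed fails the run):
1. the cover is swung up (beyond 1.0 rad) (value of joint cover above 1 rad), for 0.1 s.
2. the jar stands on the pan, let go, with the cover still up (horizontal distance between jar and balance below 0.014 m and z of jar in the frame of balance between 0.034 and 0.042 m and angle between jar's own z axis and vertical below 0.08 rad and contact force between the fingers and jar below 0.1 N and value of joint cover above 0.6 rad), for 0.2 s.
3. the cover is closed over the jar (below 0.06 rad) (horizontal distance between jar and balance below 0.014 m and z of jar in the frame of balance between 0.034 and 0.042 m and angle between jar's own z axis and vertical below 0.08 rad and value of joint cover below 0.06 rad), for 0.2 s.
At the end, for the whole second after the job is handed in: Jar on the pan, flask on the round tray's floor, bottle on the square tray's floor, each centred within 14 mm, at its height within 4 mm and upright within 0.08 rad; cover closed below 0.06 rad; all three let go and at rest (all of step 3 and horizontal distance between flask and round_tray below 0.014 m and z of flask in the frame of round_tray between 0 and 0.008 m and angle between each of flask, bottle's own z axis and vertical below 0.08 rad and horizontal distance between bottle and square_tray below 0.014 m and z of bottle in the frame of square_tray between 0 and 0.008 m and contact force between the fingers and jar below 0.1 N and linear speed of each of jar, flask, bottle below 0.02 m/s and contact force between the fingers and flask below 0.1 N and contact force between the fingers and bottle below 0.1 N); the robot touches nothing.
It fails at once if a jar, flask or bottle is tipped over (angle between any of jar, flask, bottle's own z axis and vertical above 0.7 rad).
It fails at once if a jar, flask or bottle is dropped or thrown (out of the fingers and faster than 0.6 m/s, a fall of about 2 cm) ((contact force between the fingers and jar below 0.05 N and linear speed of jar above 0.6 m/s) or (contact force between the fingers and flask below 0.05 N and linear speed of flask above 0.6 m/s) or (contact force between the fingers and bottle below 0.05 N and linear speed of bottle above 0.6 m/s)).
It fails at once if the beaker is knocked away (moved more than 3 cm) (distance of beaker from where it was at the start of the episode above 0.03 m).
It fails at once if the wash bottle is knocked away (moved more than 3 cm) (distance of wash_bottle from where it was at the start of the episode above 0.03 m).
It also fails if it takes over 125 s, if anything falls off the work surface, if the arm or the gripper's body presses on something with over 40 N, if the wrist force passes 120 N, or if a joint passes its speed limit or range.

## Robot

A 6-joint arm with a two-finger parallel gripper is mounted at the origin on the work surface. World frame = base frame: x ahead of the robot, y to its left, z up, the work surface at z = 0. Lengths are in mm, angles in rad, forces in N, time in s.
With the tool pointing down it reaches from about 350 to 775 mm from the base axis. Payload 5.5 kg.
Tool frame: the origin (TCP) lies at the very end of the fingers, on their centre line; the grasp point (between the pads) lies 19 mm behind it; z points along the fingers, y is the line along which they close (so a half turn about z gives the same grasp; the last joint's range is limited). The gripper opens to 85 mm and grips with 20 to 120 N. Pads are 22 mm wide; open, the fingers measure 114 mm over their backs; the gripper's body (76 mm by 85 mm) begins 54 mm behind the grasp point. The pads swing forward as they close: fully open they stand 13 mm farther back than shut.
Start: joints at [1.072, 0.313, 0.046, 1.304, 0, 1.431], TCP at [201.938, 538.417, 231.323] pointing down, gripper open.
Joint ranges: [-2.76, 2.76], [-0.86, 1.69], [-1.03, 1.26], [-2.2, 2.34], [-1.47, 1.5], [-3.14, 3.14]. Speed limits (rad/s): [2.57, 2.57, 3.14, 3.14, 3.14, 3.14].

## Interface

Orientations are given as [roll, pitch, yaw] about the fixed x, y, z axes, in that order (R = Rz(yaw) Ry(pitch) Rx(roll)).
In Python, from cell import arm, get_image, camera_params, ticket gives the robot as it stands. The module is installed in compiled form; this text tells all that it offers.
- The arm moves only by the tool arm_command, never from a script. Its argument "rows" is a list of rows, each a list of 7 numbers: the turn, a rotation vector about the world's x, y, z in degrees, then the shift along the world's x, y, z in cm, then the closure, from -1 (fully open) to 1 (shut), so that 0 is half open. In form: [[wx, wy, wz, x, y, z, grip], ...]. A call has 1 to 10 rows; each row is the pose to reach, as a shift and turn from the pose commanded when the call began; what a row does not reach only later rows make up. A row lasts 1/8 s, in which the tool goes at most 62.5 mm and 10.7 degrees, less where a joint would pass 70% of its speed; a pose out of reach is approached as far as the arm can. A call with a gripper value outside its range is refused whole. The fingers move at their own pace and stop on an object; the grip force is fixed at half the most. Time passes only in rows, so rows that repeat a pose let the fingers close. It gives the time, the measured TCP pose, the force, the opening and the grip force at its end, in the units of the state.
- arm.get_obs(): the state, without advancing time (a new reading comes with each control period).
- get_image(name): name is "scene" or "top" or "wrist"; returns the picture (384x512x3 uint8, red, green, blue); there is no depth.
- camera_params(name): a dict with "camera_matrix" (3x3 intrinsics, pixels), "R" (3x3) and "t" (3): a world point X has camera coordinates R X + t. Camera axes: x right, y down, z forward; pixel columns grow to the right and rows downward; lengths in mm; the calibration is good to about 2 mm. A picture is of the moment at which its call begins: read the wrist's pose just before it. camera_params takes no time and is no camera call; for the wrist camera it gives the pose at the moment of the call.
- ticket.close_job(): hands the job in; it is judged then, once.
The state is a dict: "t": time; "qpos": joint angles; "qvel": joint speeds; "joint_torque": joint torques, N m; "tool_pos": TCP position; "eef_rot": TCP orientation; "ft_force": force on the tool from outside, world axes, zero at the start; "wrist_torque": the same for the moment, N m; "gripper_width": finger opening in mm; "grip_force": force on a finger pad.
Only numpy, scipy, OpenCV 4.12 (cv2) and the standard library are available. Lean on these libraries where they do the work, as an engineer would, in place of code of your own. Each camera call takes 0.05 s, during which the arm holds its last target. There are 200 camera calls.

## Working session

There is one attempt and no reset: what is moved stays moved. The work goes in short steps, Python scripts to look and compute and a tool call to move; the robot and the scene stay as the last step left them, time stands still between calls to the robot, and variables do not carry over. Pictures are saved under pics/ and viewed, at most 14 in all, crops included, and the job is handed in when it is done.

Besides the shell and the picture viewer there is one more tool, called after "Emit:" as name(argument=value, ...), one argument or row to a line, values as JSON. arm_command: Moves the arm, as the interface text tells. Its arguments: {"type":"object","properties":{"rows":{"type":"array"}},"required":["rows"]}

```bash
mkdir -p pics
python3 - <<'E'
from cell import arm,get_image,camera_params
import cv2
o=arm.get_obs();print(o)
for n in("scene","top"):
    im=get_image(n);cv2.imwrite(f"pics/{n}0.png",im[...,::-1]);c=camera_params(n);print(n,c)
E
```

```text
{'t': 0.0, 'qpos': array([1.07239102e+00, 3.13998481e-01, 4.49880295e-02, 1.30359050e+00,
       1.94604342e-05, 1.43118516e+00]), 'qvel': array([ 0.00138507,  0.00055441,  0.00034611,  0.00126759,  0.00046142,
       -0.00070632]), 'joint_torque': array([-1.16592426e-03, -4.80630720e+01,  2.98529434e+01,  1.97452650e-02,
       -1.25500528e-04, -2.00309597e-05]), 'tool_pos': array([201.67597596, 537.93604676, 230.41365675]), 'eef_rot': array([-3.13980830e+00, -2.70398866e-04,  2.78279826e+00]), 'ft_force': array([-0.61377339, -0.53007835,  0.43328403]), 'wrist_torque': array([-0.04011846,  0.02742798, -0.04575208]), 'grip_force': 0.0, 'gripper_width': 85.41696353527206}
scene {'camera_matrix': array([[460.67345255,   0.        , 258.29917706],
       [  0.        , 460.67345255, 182.71682382],
       [  0.        ,   0.        ,   1.        ]]), 'R': array([[-0.66175842,  0.74951663,  0.01733816],
       [ 0.54243773,  0.49463357, -0.67904266],
       [-0.5175298 , -0.43995733, -0.73389403]]), 't': array([ 304.13920377, -289.775576  , 1760.43489669])}
top {'camera_matrix': array([[351.20845239,   0.        , 250.51040899],
       [  0.        , 351.20845239, 185.19641666],
       [  0.        ,   0.        ,   1.        ]]), 'R': array([[ 0.01028576, -0.99994426,  0.00238533],
       [-0.99727697, -0.01043247, -0.0730055 ],
       [ 0.07302631, -0.00162792, -0.99732869]]), 't': array([  82.16738977,  570.51826678, 1353.03988005])}
```

View pics/scene0.png

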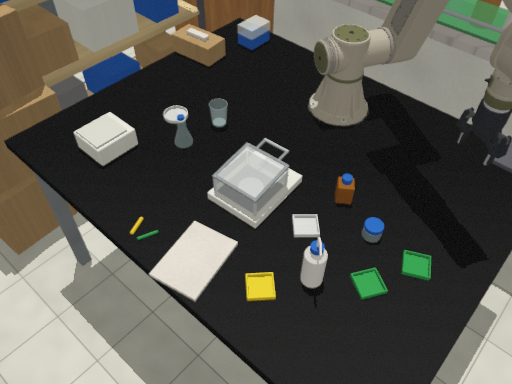

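View pics/top0.png

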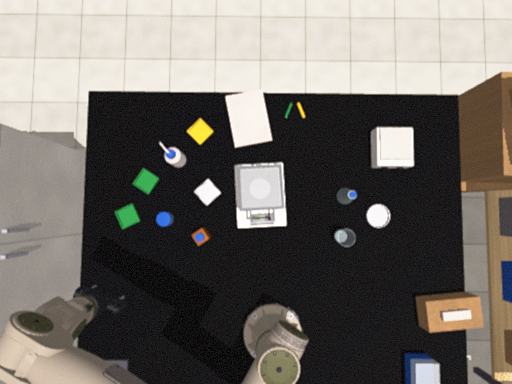

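```bash
cat > h.py <<'E'
import numpy as np,cv2
from cell import arm,get_image,camera_params
def ray(c,uv,z):
    d=c["R"].T@np.linalg.inv(c["camera_matrix"])@np.array([uv[0],uv[1],1.]);o=-c["R"].T@c["t"]
    return (o+d*(z-o[2])/d[2])
def proj(c,X):
    p=c["camera_matrix"]@(c["R"]@np.asarray(X,float)+c["t"]);return p[:2]/p[2]
def blobs(m,mn=20):
    n,l,s,ce=cv2.connectedComponentsWithStats(m.astype(np.uint8))
    return [(s[i],ce[i],l==i) for i in range(1,n) if s[i,4]>=mn]
E
python3 - <<'E'
from h import *
for n in("top","scene"):
    c=camera_params(n);im=cv2.imread(f"pics/{n}0.png");H=cv2.cvtColor(im,cv2.COLOR_BGR2HSV)
    h,s,v=[H[...,i].astype(int) for i in range(3)]
    for nm,m,z in(("blue",(h>95)&(h<125)&(s>130)&(v>80),50),("orange",(h<14)&(s>150)&(v>50),35),("white",(s<45)&(v>150),14)):
        for st,ce,_ in blobs(m,8):
            X=ray(c,ce,z)
            if 150<X[0]<850 and abs(X[1])<600: print(n,nm,st,ce.round(1),X.round(0))
    for st,ce,mm in blobs((s<45)&(v>150),60):
        X=ray(c,ce,14)
        if 150<X[0]<850 and abs(X[1])<600:
            r=cv2.minAreaRect(np.argwhere(mm)[:,::-1].astype(np.float32));b=cv2.boxPoints(r);print(n,[ray(c,p,14)[:2].round(0).tolist() for p in b])
a=cv2.imread("pics/top0.png")[130:255,130:400];b=cv2.imread("pics/scene0.png")[95:265,150:440]
cv2.imwrite("pics/c1.png",np.vstack([cv2.resize(x,(580,h),interpolation=cv2.INTER_CUBIC) for x,h in((a,265),(b,335))]))
E
```

```text
top blue [166 150   9   8  45] [170.6 153.8] [685. 397.  50.]
top blue [350 192   6   5  27] [352.6 193.9] [ 538. -303.   50.]
top blue [155 211  17  16 206] [163.1 218.7] [437. 419.  50.]
top blue [195 234   8   7  46] [198.9 237. ] [369. 281.  50.]
top orange [191 227  20  20 127] [201.2 235.2] [374. 275.  35.]
top white [ 376  127   38   40 1511] [394.5 146.5] [ 730. -481.   14.]
top white [159 142  11  12  35] [163.9 147.6] [716. 433.  14.]
top white [165 147  21  20 205] [176.3 158. ] [675. 382.  14.]
top white [ 235  162   52   66 3078] [260.2 194.7] [533.  50.  14.]
top white [194 179  27  26 387] [206.9 191.9] [542. 259.  14.]
top white [348 191   4   8  12] [348.9 194.4] [ 538. -299.   14.]
top white [367 204  24  24 439] [377.9 215.4] [ 457. -411.   14.]
top white [335 230  12  13 110] [340.4 235.9] [ 376. -264.   14.]
top [[808.0, -409.0], [809.0, -557.0], [653.0, -553.0], [651.0, -407.0]]
top [[669.0, 434.0], [726.0, 405.0], [688.0, 335.0], [631.0, 364.0]]
top [[651.0, 157.0], [664.0, -40.0], [415.0, -55.0], [402.0, 140.0]]
top [[544.0, 313.0], [596.0, 257.0], [539.0, 205
[... 910 characters left out ...]
ite [293 214  27  21 491] [305.7 224.7] [543. 259.  14.]
scene white [ 149  221   89   79 3611] [193.3 259.4] [847. 103.  14.]
scene white [302 237  26  50 726] [314.  265.7] [640. 362.  14.]
scene [[455.0, -475.0], [397.0, -412.0], [460.0, -343.0], [516.0, -404.0]]
scene [[770.0, -595.0], [582.0, -666.0], [616.0, -432.0], [789.0, -381.0]]
scene [[381.0, -290.0], [354.0, -261.0], [382.0, -233.0], [409.0, -262.0]]
scene [[648.0, -74.0], [290.0, -139.0], [355.0, 126.0], [676.0, 155.0]]
scene [[536.0, 206.0], [484.0, 264.0], [544.0, 309.0], [595.0, 253.0]]
scene [[958.0, 47.0], [724.0, -19.0], [723.0, 154.0], [946.0, 199.0]]
scene [[711.0, 374.0], [576.0, 283.0], [536.0, 336.0], [674.0, 423.0]]
```

View pics/c1.png

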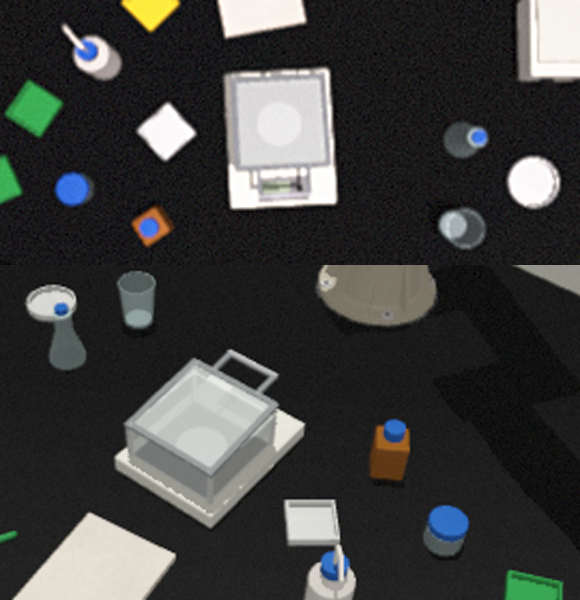

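Run:
```python
from h import *
ct,cs=camera_params("top"),camera_params("scene")
print("jar",ray(ct,(163.1,218.7),50),ray(cs,(373.6,225.5),46))
print("botcap",ray(ct,(198.9,237),93),ray(cs,(346.7,178.4),90))
print("flaskcap",ray(ct,(352.6,193.9),114),ray(cs,(180.2,117),112))
print("beaker",ray(ct,(340.4,235.9),2)); print("pan",ray(ct,(260.3,188),38))
im=cv2.imread("pics/top0.png");H=cv2.cvtColor(im,cv2.COLOR_BGR2HSV);s,v=H[...,1],H[...,2]
print("base",[ray(ct,p,30)[:2].round(0).tolist() for b,_,m in blobs((s<60)&(v>150),2000) if 230<b[0]<240 and b[1]>155 for p in cv2.boxPoints(cv2.minAreaRect(np.argwhere(m)[:,::-1].astype(np.float32)))])
g=H[...,0]; m=(H[...,0]<14)&(s>150)&(v>50)
b=[x for x in blobs(m|((H[...,0]>95)&(s>130)&(v>80)),50) if 185<x[0][0]<200 and x[0][1]>220][0]
r=cv2.minAreaRect(np.argwhere(b[2])[:,::-1].astype(np.float32));print(r,[ray(ct,p,60)[:2].round(0).tolist() for p in cv2.boxPoints(r)])
S=cv2.imread("pics/scene0.png")
a=cv2.resize(S[135:225,205:305],None,fx=6,fy=6,interpolation=cv2.INTER_CUBIC);cv2.imwrite("pics/c2.png",a)
t=cv2.resize(im[155:235,225:295],None,fx=7,fy=7,interpolation=cv2.INTER_CUBIC);cv2.imwrite("pics/c3.png",t)
```

```text
jar [436.3946848  418.90039184  50.        ] [436.11287959 418.01560434  46.        ]
botcap [372.03418401 275.35830134  93.        ] [372.60655558 274.61780773  90.        ]
flaskcap [ 534.92044659 -283.81744716  114.        ] [ 531.88472823 -284.40228128  112.        ]
beaker [ 375.11174163 -266.89820087    2.        ]
pan [557.91655832  50.20776801  38.        ]
base [[649.0, 156.0], [662.0, -39.0], [415.0, -53.0], [403.0, 139.0]]
((200.4230499267578, 235.88458251953125), (14.699555397033691, 16.36365509033203), 56.3099365234375) [[379.0, 315.0], [414.0, 265.0], [368.0, 233.0], [334.0, 284.0]]
```

View pics/c3.png

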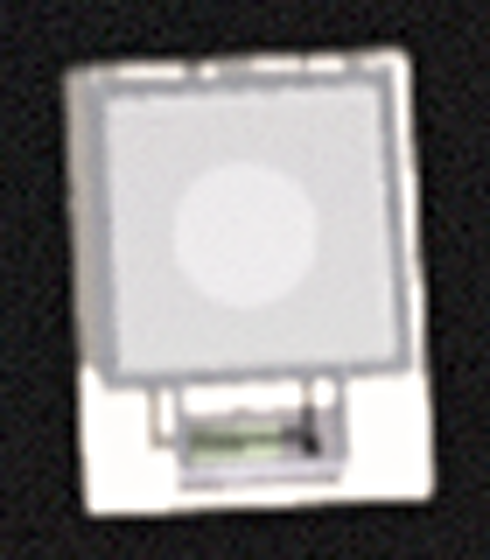

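View pics/c2.png

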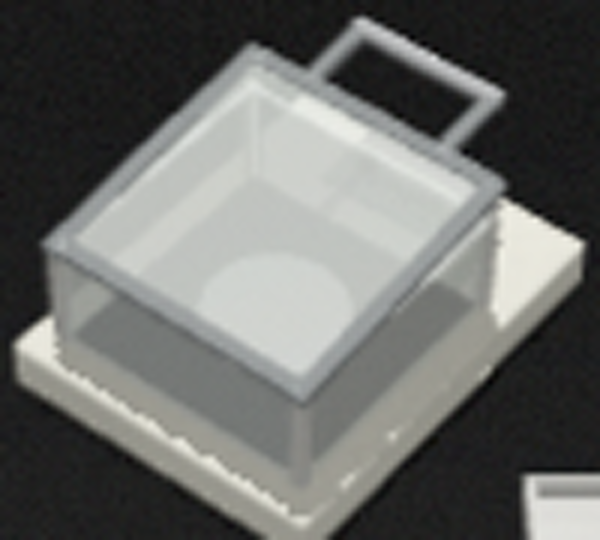

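Emit:
arm_command(
  rows=[
    [0, 0, -10, 4, -5, 4, -1],
    [0, 0, -20, 8, -10, 8, -1],
    [0, 0, -30, 12, -15, 10, -1],
    [0, 0, -40, 15, -20, 10, -1],
    [0, 0, -40, 15, -20, 10, -1],
    [0, 0, -40, 15, -20, 10, -1],
  ],
)

```text
t: 0.85
tool_pos: [352.8, 337.1, 331.4]
eef_rot: [3.141, -0.0, 2.081]
ft_force: [0.1, 0.1, -0.3]
gripper_width: 85.3
grip_force: 0.0
```

Run:
```python
from h import *
o=arm.get_obs();c=camera_params("wrist");im=get_image("wrist");cv2.imwrite("pics/w1.png",im[...,::-1])
import pickle;pickle.dump(c,open("w1.pkl","wb"))
print(o["tool_pos"],o["eef_rot"],o["qpos"],-c["R"].T@c["t"],c["R"].round(2))
cs=camera_params("scene")
import math
for th in np.arange(0,.13,.02):
    yaw=.061;ux=np.array([math.cos(yaw),math.sin(yaw)]);uy=np.array([-ux[1],ux[0]])
    r=-208*math.cos(th)-3*math.sin(th)*-1+80;z=95+208*math.sin(th)+3*math.cos(th)
    print(th,[proj(cs,np.r_[np.array([557,51])+ux*r+uy*y,z]).round(1).tolist() for y in(-42,42)],r,z)
```

```text
[352.82295836 337.13309647 331.363476  ] [ 3.14148036e+00 -1.08586759e-05  2.08121200e+00] [5.97982924e-01 1.33168010e-01 5.86387059e-02 1.49615421e+00
 9.96776205e-07 1.65836358e+00] [314.73663157 404.71805595 474.21092155] [[ 0.87  0.49 -0.  ]
 [ 0.47 -0.83  0.3 ]
 [ 0.15 -0.26 -0.95]]
0.0 [[264.9, 144.5], [286.4, 156.1]] -128.0 98.0
0.02 [[264.9, 143.6], [286.5, 155.1]] -127.89840538656819 102.159122692213
0.04 [[264.9, 142.6], [286.5, 154.2]] -127.7136541829235 106.31538183080285
0.06 [[264.9, 141.7], [286.6, 153.2]] -127.44582028708413 110.46711496753008
0.08 [[264.9, 140.8], [286.6, 152.3]] -127.0950108290373 114.61266146449577
0.1 [[264.8, 139.8], [286.6, 151.4]] -126.6613661278889 118.75036315837434
0.12 [[264.8, 139.0], [286.6, 150.5]] -126.14505963573743 122.87856502365683
```

View pics/w1.png

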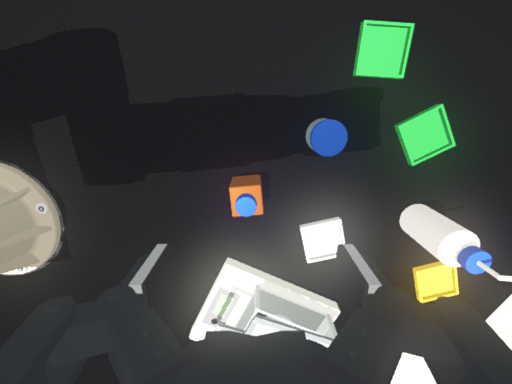

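Run:
```python
from h import *
import pickle
c=pickle.load(open("w1.pkl","rb"));im=cv2.imread("pics/w1.png");H=cv2.cvtColor(im,cv2.COLOR_BGR2HSV);h,s,v=[H[...,i].astype(int) for i in range(3)]
for nm,m in(("blue",(h>95)&(h<125)&(s>150)&(v>80)),("org",(h<14)&(s>150)&(v>50)),("white",(s<60)&(v>130))):
    for st,ce,mm in blobs(m,200):
        if 220<ce[0]<400 and 110<ce[1]<260:
            r=cv2.minAreaRect(np.argwhere(mm)[:,::-1].astype(np.float32))
            p=[ray(c,q,{"blue":50 if ce[0]>300 else 95,"org":68,"white":14}[nm])[:2] for q in [ce]+list(cv2.boxPoints(r))]
            e=p[2]-p[1];print(nm,st,ce.round(1),[q.round(0).tolist() for q in p],np.degrees(np.arctan2(e[1],e[0]))%90)
x=cv2.resize(im[165:275,220:360],None,fx=5,fy=5,interpolation=cv2.INTER_CUBIC);cv2.imwrite("pics/c4.png",x)
```

```text
blue [ 310  119   38   38 1123] [328.7 137.4] [[434.0, 420.0], [395.0, 429.0], [443.0, 456.0], [475.0, 410.0], [425.0, 382.0]] 29.242651952846238
blue [236 194  20  23 313] [246.3 205.6] [[372.0, 278.0], [352.0, 269.0], [359.0, 298.0], [388.0, 289.0], [381.0, 259.0]] 75.21131807409418
org [229 184  34  33 226] [249.9 198.3] [[375.0, 282.0], [337.0, 283.0], [377.0, 311.0], [405.0, 270.0], [363.0, 241.0]] 34.1894721099549
white [ 299  217   83   77 2153] [332.2 246.2] [[561.0, 259.0], [474.0, 244.0], [515.0, 327.0], [697.0, 232.0], [658.0, 137.0]] 63.65711645499774
```

View pics/c4.png

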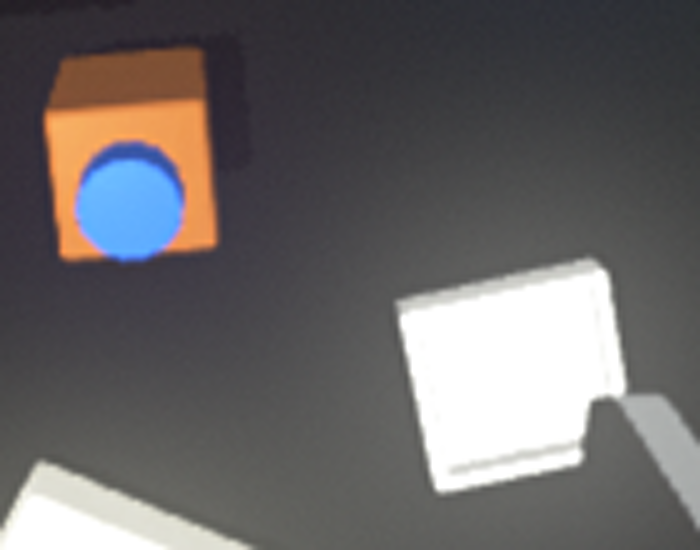

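Run:
```python
from h import *
import pickle
c=pickle.load(open("w1.pkl","rb"))
f=lambda p,z:ray(c,(p[0]/5+220,p[1]/5+165),z)[:2]
b=np.array([f(p,70) for p in((45,110),(205,100),(217,247),(60,262))]);print("bottle",b.mean(0),b.round(0).tolist())
for i in range(4):
    e=b[(i+1)%4]-b[i];print(np.hypot(*e).round(1),np.degrees(np.arctan2(e[1],e[0]))%90)
t=np.array([f(p,14) for p in((398,303),(597,260),(440,492))]);print("tray",t.round(0).tolist(),t[1:].mean(0))
for i in(1,2):
    e=t[i]-t[0];print(np.hypot(*e).round(1),np.degrees(np.arctan2(e[1],e[0]))%90)
```

```text
bottle [371.86557471 276.07279867] [[338.0, 283.0], [379.0, 310.0], [406.0, 270.0], [365.0, 241.0]]
48.7 32.96405649348548
48.1 34.12991751248259
49.7 35.11759307597677
49.9 33.06566041231777
tray [[486.0, 264.0], [540.0, 313.0], [542.0, 206.0]] [540.65536104 259.72241084]
72.5 42.63891983041811
80.4 43.44658182076106
```

Emit:
arm_command(
  rows=[
    [0, 0, -8, 1.5, -6, 0, 0.2],
    [0, 0, -16, 3, -12, -2, 0.2],
    [0, 0, -25.7, 5, -18, -4, 0.2],
    [0, 0, -25.7, 6.5, -24, -8, 0.2],
    [0, 0, -25.7, 7.9, -29.5, -12, 0.2],
    [0, 0, -25.7, 7.9, -29.5, -15, 0.2],
    [0, 0, -25.7, 7.9, -29.5, -15, 0.2],
    [0, 0, -25.7, 7.9, -29.5, -15, 0.2],
  ],
)

```text
t: 1.9
tool_pos: [431.1, 44.5, 182.0]
eef_rot: [3.141, -0.0, 1.638]
ft_force: [0.0, -0.1, 1.0]
gripper_width: 34.2
grip_force: 0.0
```

Run:
```python
from h import *
o=arm.get_obs();c=camera_params("wrist");im=get_image("wrist");s=get_image("scene")
import pickle;pickle.dump(c,open("w2.pkl","wb"))
cv2.imwrite("pics/w2.png",np.hstack([cv2.resize(im[...,::-1],(420,315)),cv2.resize(s[120:225,190:330,::-1],(380,315))]))
print(o["tool_pos"],o["eef_rot"],o["gripper_width"],o["ft_force"])
```

```text
[431.1152202   44.54466476 182.00526795] [ 3.14136313e+00 -4.11268827e-04  1.63762890e+00] 34.241840498917206 [ 0.00470416 -0.05768339  0.96162797]
```

View pics/w2.png

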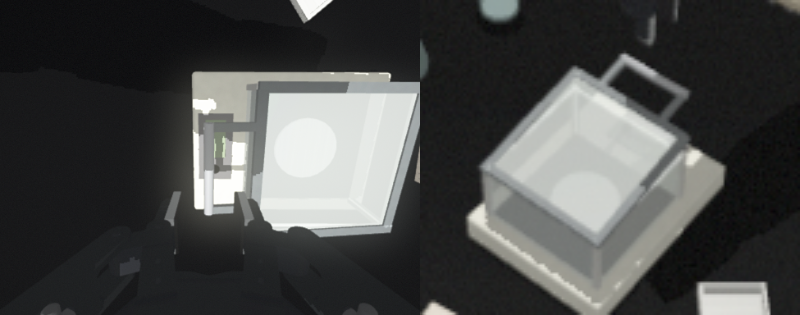

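Run:
```python
from h import *
import pickle
c=pickle.load(open("w2.pkl","rb"));k=512/420
for z in(100,110,119,125):print(z,[ray(c,np.array(p)*k,z)[:2].round(1).tolist() for p in((210,123),(210,168),(210,213))])
print("pan",ray(c,np.array((305,147.5))*k,38),"base back-left etc",[ray(c,np.array(p)*k,30)[:2].round(0).tolist() for p in((193,73),(193,208),(390,73))])
```

```text
100 [[428.9, 88.0], [432.1, 40.8], [435.8, -12.8]]
110 [[428.7, 89.5], [431.8, 44.4], [435.3, -6.8]]
119 [[428.6, 90.8], [431.6, 47.6], [434.9, -1.4]]
125 [[428.5, 91.7], [431.4, 49.8], [434.6, 2.2]]
pan [555.64767086  55.11538194  38.        ] base back-left etc [[405.0, 137.0], [414.0, -48.0], [644.0, 153.0]]
```

Emit:
arm_command(
  rows=[
    [0, 0, 0, 0, 0, -3, 0.2],
    [0, 0, 0, 0, 0, -6, 0.2],
    [0, 0, 0, 0, 0, -8, 0.2],
    [0, 0, 0, 0, 0, -8, 0.2],
    [0, 0, 0, 0, 0, -8, 1],
    [0, 0, 0, 0, 0, -8, 1],
    [0, 0, 0, 0, 0, -8, 1],
    [0, 0, 0, 0, 0, -8, 1],
  ],
)

```text
t: 3.0
tool_pos: [430.7, 43.7, 101.6]
eef_rot: [3.141, -0.001, 1.636]
ft_force: [-3.7, 1.7, 1.0]
gripper_width: 7.9
grip_force: 58.5
```

Emit:
arm_command(
  rows=[
    [0, 0, 0, 0.19, 0.01, 1.34, 1],
    [0, 0, 0, 0.52, 0.03, 2.87, 1],
    [0, 0, 0, 0.96, 0.06, 4.36, 1],
    [0, 0, 0, 1.51, 0.09, 5.82, 1],
    [0, 0, 0, 2.17, 0.13, 7.23, 1],
    [0, 0, 0, 2.93, 0.18, 8.59, 1],
    [0, 0, 0, 3.79, 0.23, 9.89, 1],
    [0, 0, 0, 4.75, 0.29, 11.12, 1],
    [0, 0, 0, 5.8, 0.35, 12.27, 1],
    [0, 0, 0, 6.93, 0.42, 13.35, 1],
  ],
)

```text
t: 4.25
tool_pos: [497.7, 47.9, 235.9]
eef_rot: [-3.137, -0.001, 1.636]
ft_force: [-9.6, 1.1, 7.0]
gripper_width: 7.5
grip_force: 58.9
```

Emit:
arm_command(
  rows=[
    [0, 0, 0, 1.21, 0.07, 0.98, 1],
    [0, 0, 0, 2.49, 0.15, 1.87, 1],
    [0, 0, 0, 3.83, 0.23, 2.67, 1],
    [0, 0, 0, 5.22, 0.32, 3.36, 1],
    [0, 0, 0, 6.67, 0.41, 3.94, 1],
    [0, 0, 0, 8.15, 0.5, 4.41, 1],
    [0, 0, 0, 9.67, 0.59, 4.77, 1],
    [0, 0, 0, 11.2, 0.68, 5.02, 1],
    [0, 0, 0, 12.7, 0.78, 5.15, 1],
    [0, 0, 0, 14.3, 0.88, 5.16, 1],
  ],
)

```text
t: 5.5
tool_pos: [643.6, 57.1, 288.4]
eef_rot: [3.14, -0.001, 1.637]
ft_force: [-2.6, 3.0, 3.3]
gripper_width: 7.8
grip_force: 63.0
```

Emit:
arm_command(
  rows=[
    [0, 0, 0, 0, 0, 0, 1],
    [0, 0, 0, 0, 0, 0, 0.2],
    [0, 0, 0, 0, 0, 0, 0.2],
    [0, 0, 0, 0, 0, 0, 0.2],
    [0, 0, 0, 0, 0, 3, 0.2],
    [0, 0, 0, 0, 0, 6, 0.2],
  ],
)

```text
t: 6.25
tool_pos: [642.7, 56.2, 346.7]
eef_rot: [-3.14, 0.0, 1.636]
ft_force: [1.0, 0.0, 0.9]
gripper_width: 34.3
grip_force: 0.0
```

Run:
```python
from h import *
o=arm.get_obs();c=camera_params("wrist");im=get_image("wrist");s=get_image("scene")
cv2.imwrite("pics/w3.png",np.hstack([cv2.resize(im[...,::-1],(420,315)),cv2.resize(s[80:220,160:346,::-1],(380,315))]))
print(o["tool_pos"],o["eef_rot"],o["qpos"],o["ft_force"])
```

```text
[642.73307394  56.16514678 346.72501395] [-3.14030074e+00  1.34164640e-04  1.63581935e+00] [-3.70281454e-02  4.77504238e-01  5.71332226e-01  1.66589584e+00
 -2.65079022e-04  1.46874541e+00] [1.01609143 0.02834985 0.89812136]
```

View pics/w3.png

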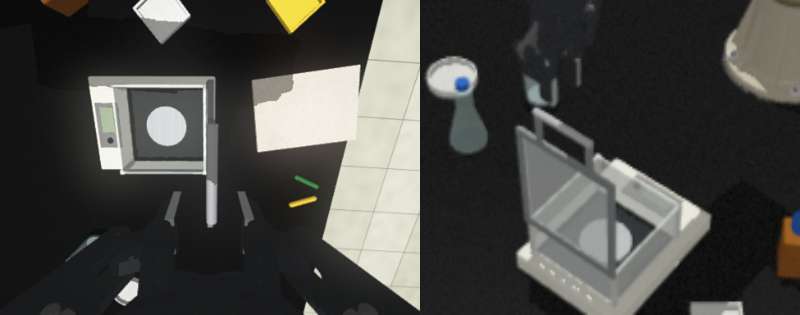

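Emit:
arm_command(
  rows=[
    [0, 0, 0, -1.5, 5, 0, 0],
    [0, 0, 0, -5, 10, 0, -1],
    [0, 0, 0, -8, 15, 0, -1],
    [0, 0, 0, -11, 20, -2, -1],
    [0, 0, 0, -15, 25, -5, -1],
    [0, 0, 0, -18, 31, -10, -1],
    [0, 0, 0, -20.8, 36.3, -16, -1],
    [0, 0, 0, -20.8, 36.3, -20, -1],
    [0, 0, 0, -20.8, 36.3, -20, -1],
    [0, 0, 0, -20.8, 36.3, -20, -1],
  ],
)

```text
t: 7.6
tool_pos: [433.1, 418.7, 143.7]
eef_rot: [-3.137, 0.003, 1.638]
ft_force: [-0.3, -0.3, -0.2]
gripper_width: 85.5
grip_force: 0.0
```

Run:
```python
from h import *
o=arm.get_obs();c=camera_params("wrist");im=get_image("wrist")[...,::-1].copy()
cv2.imwrite("pics/w4.png",im);print(o["tool_pos"],o["gripper_width"])
H=cv2.cvtColor(im,cv2.COLOR_BGR2HSV);h,s,v=[H[...,i].astype(int) for i in range(3)]
for st,ce,_ in blobs((h>95)&(h<125)&(s>150)&(v>60),200):print(st,ce,ray(c,ce,50))
t=get_image("top")[...,::-1].copy();cv2.imwrite("pics/t4.png",t)
ct=camera_params("top")
for st,ce,_ in blobs((cv2.cvtColor(t,cv2.COLOR_BGR2HSV)[...,2]>185)[168:208,245:275],100):print("top",st,ce,ray(ct,ce+[245,168],38))
w=cv2.imread("pics/w3.png")[75:180,100:210];g=cv2.cvtColor(w,cv2.COLOR_BGR2GRAY)
for st,ce,_ in blobs(g>150,300):print("w3",st,ce+[100,75])
```

```text
[433.11258781 418.72275523 143.70762619] 85.4965394100159
[ 227  163   63   61 2978] [258.15211551 193.17696441] [435.18280224 421.59165639  50.        ]
[172 329  25  19 267] [183.78277154 336.76779026] [366.7936831  254.39617149  50.        ]
top [  5  11  20  20 324] [14.60185185 20.14197531] [557.33922724  52.89830987  38.        ]
w3 [   0    2  110   98 4019] [139.26772829 125.22269221]
w3 [  47   31   39   40 1234] [166.04213938 125.67585089]
```

View pics/w4.png

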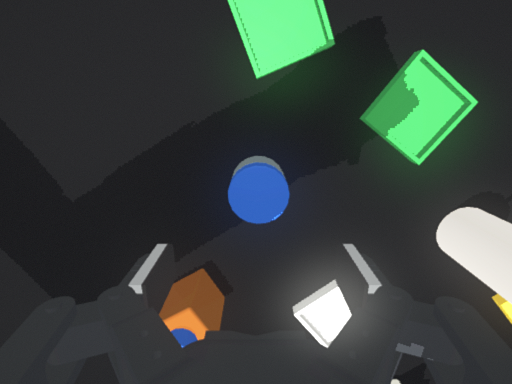

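Emit:
arm_command(
  rows=[
    [0, 0, 0, 0, 0.1, -4, -1],
    [0, 0, 0, 0, 0.1, -8, -1],
    [0, 0, 0, 0, 0.1, -11, -1],
    [0, 0, 0, 0, 0.1, -13, -1],
    [0, 0, 0, 0, 0.1, -13, -1],
    [0, 0, 0, 0, 0.1, -13, 0.6],
    [0, 0, 0, 0, 0.1, -13, 0.6],
    [0, 0, 0, 0, 0.1, -13, 0.6],
    [0, 0, 0, 0, 0.1, -13, 0.6],
    [0, 0, 0, 0, 0.1, -13, 0.6],
  ],
)

```text
t: 8.95
tool_pos: [436.9, 421.3, 18.8]
eef_rot: [3.138, -0.002, 1.636]
ft_force: [0.6, -1.9, 6.6]
gripper_width: 54.4
grip_force: 63.9
```

Emit:
arm_command(
  rows=[
    [0, 0, 0, 0, 0, 4, 0.6],
    [0, 0, 0, 0, 0, 10, 0.6],
    [0, 0, 0, 1, -4, 15, 0.6],
    [0, 0, 0, 3, -9, 16, 0.6],
    [0, 0, 0, 5, -15, 16, 0.6],
    [0, 0, 0, 7, -21, 16, 0.6],
    [0, 0, 0, 9, -27, 16, 0.6],
    [0, 0, 0, 11, -33, 16, 0.6],
    [0, 0, 0, 12.2, -36.7, 16, 0.6],
    [0, 0, 0, 12.2, -36.7, 16, 0.6],
  ],
)

```text
t: 10.2
tool_pos: [558.3, 50.4, 176.9]
eef_rot: [3.14, 0.001, 1.631]
ft_force: [0.1, -0.0, -0.8]
gripper_width: 54.7
grip_force: 63.9
```

Emit:
arm_command(
  rows=[
    [0, 0, 0, 0, 0, 0, 0.6],
    [0, 0, 0, 0, 0, 0, 0.6],
    [0, 0, 0, 0, 0, 0, 0.6],
  ],
)

```text
t: 10.58
tool_pos: [556.9, 54.6, 176.6]
eef_rot: [3.141, -0.0, 1.638]
ft_force: [1.1, -0.2, -1.4]
gripper_width: 55.0
grip_force: 63.9
```

Run:
```python
from h import *
o=arm.get_obs();im=get_image("wrist");s=get_image("scene")
cv2.imwrite("pics/w5.png",np.hstack([cv2.resize(im[...,::-1],(420,315)),cv2.resize(s[80:220,160:346,::-1],(380,315))]))
print(o["tool_pos"],o["eef_rot"],o["gripper_width"],o["ft_force"])
```

```text
[556.90231189  54.64132794 176.55832258] [ 3.14146237e+00 -7.80667288e-05  1.63807686e+00] 54.95855990276132 [ 1.09812939 -0.23047863 -1.35523471]
```

View pics/w5.png

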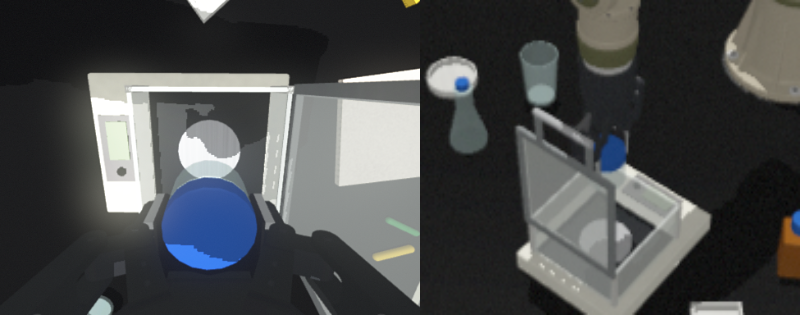

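Emit:
arm_command(
  rows=[
    [0, 0, 0, 0, 0, -3, 0.6],
    [0, 0, 0, 0, 0, -6, 0.6],
    [0, 0, 0, 0, 0, -8.5, 0.6],
    [0, 0, 0, 0, 0, -10, 0.6],
    [0, 0, 0, 0, 0, -11, 0.6],
    [0, 0, 0, 0, 0, -11.5, 0.6],
    [0, 0, 0, 0, 0, -11.7, 0.6],
    [0, 0, 0, 0, 0, -11.7, 0.6],
    [0, 0, 0, 0, 0, -11.7, 0.6],
  ],
)

```text
t: 11.8
tool_pos: [557.6, 53.4, 60.0]
eef_rot: [3.141, 0.0, 1.636]
ft_force: [-0.4, 0.5, -1.7]
gripper_width: 54.3
grip_force: 63.9
```

Emit:
arm_command(
  rows=[
    [0, 0, 0, 0, 0, -0.2, 0.6],
    [0, 0, 0, 0, 0, -0.3, 0.6],
    [0, 0, 0, 0, 0, -0.3, 0.6],
    [0, 0, 0, 0, 0, -0.3, 0.6],
  ],
)

```text
t: 12.3
tool_pos: [557.3, 53.4, 56.8]
eef_rot: [3.141, 0.0, 1.636]
ft_force: [-2.1, 0.1, 4.4]
gripper_width: 54.4
grip_force: 64.3
```

Contact. Release to a moderate opening and rise.

Emit:
arm_command(
  rows=[
    [0, 0, 0, 0, 0, 0, -0.3],
    [0, 0, 0, 0, 0, 0, -0.75],
    [0, 0, 0, 0, 0, 0, -0.75],
    [0, 0, 0, 0, 0, 0, -0.75],
    [0, 0, 0, 0, 0, 3, -0.75],
    [0, 0, 0, 0, 0, 8, -0.75],
    [0, 0, 0, 0, 0, 14, -0.75],
    [0, 0, 0, 0, 0, 20, -0.75],
    [0, 0, 0, 0, 0, 20, -0.75],
  ],
)

```text
t: 13.42
tool_pos: [560.1, 53.4, 262.2]
eef_rot: [3.131, 0.001, 1.636]
ft_force: [0.2, 0.4, -0.8]
gripper_width: 74.7
grip_force: 0.0
```

Run:
```python
from h import *
o=arm.get_obs();c=camera_params("wrist");im=get_image("wrist")[...,::-1].copy();s=get_image("scene")
cv2.imwrite("pics/w6.png",np.hstack([cv2.resize(im,(420,315)),cv2.resize(s[80:220,160:346,::-1],(380,315))]))
print(o["tool_pos"],o["gripper_width"])
H=cv2.cvtColor(im,cv2.COLOR_BGR2HSV);h,ss,v=[H[...,i].astype(int) for i in range(3)]
for st,ce,_ in blobs((h>95)&(h<125)&(ss>150)&(v>60),200):print(st,ce,ray(c,ce,88))
H=cv2.cvtColor(get_image("top"),cv2.COLOR_RGB2HSV);h,ss,v=[H[...,i].astype(int) for i in range(3)]
ct=camera_params("top")
for st,ce,_ in blobs((h>95)&(h<125)&(ss>130)&(v>60),50):print(st,ce,ray(ct,ce,88))
```

```text
[560.11467494  53.35315134 262.17792715] 74.72289112891829
[ 229  152   45   46 1648] [250.82949029 174.91444175] [556.9494637   53.12571806  88.        ]
[502 262  10  40 363] [506.85123967 280.3553719 ] [ 225.92767741 -851.9024442    88.        ]
[405 353  26  31 256] [411.63671875 363.828125  ] [ -72.19397238 -496.82418802   88.        ]
```

View pics/w6.png

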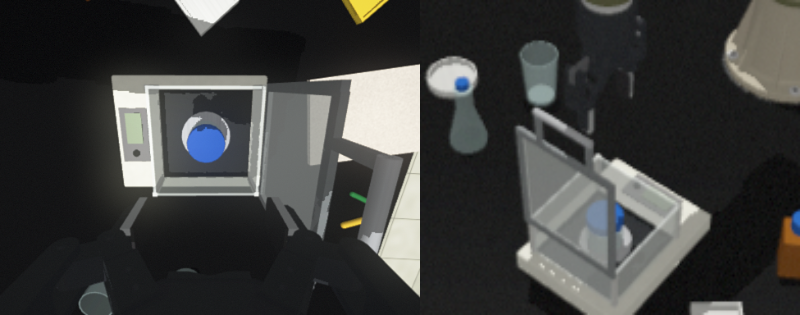

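Emit:
arm_command(
  rows=[
    [0, 0, 0, 0, 0, 5, 0.2],
    [0, 0, 0, 0, 0, 9, 0.2],
    [0, 0, 0, 0, 0, 9, 0.2],
    [0, 0, 0, 4.5, 0.3, 9, 0.2],
    [0, 0, 0, 8.6, 0.3, 9, 0.2],
    [0, 0, 0, 8.6, 0.3, 9, 0.2],
    [0, 0, 0, 8.6, 0.3, 6, 0.2],
    [0, 0, 0, 8.6, 0.3, 3, 0.2],
    [0, 0, 0, 8.6, 0.3, 3, 0.2],
    [0, 0, 0, 8.6, 0.3, 3, 0.2],
  ],
)

```text
t: 14.82
tool_pos: [642.7, 56.5, 287.1]
eef_rot: [3.142, 0.0, 1.636]
ft_force: [0.4, -0.4, -0.9]
gripper_width: 33.9
grip_force: 0.0
```

Emit:
arm_command(
  rows=[
    [0, 0, 0, 0, 0, 0, 1],
    [0, 0, 0, 0, 0, 0, 1],
    [0, 0, 0, 0, 0, 0, 1],
    [0, 0, 0, 0, 0, 0, 1],
  ],
)

```text
t: 15.32
tool_pos: [643.9, 56.4, 288.2]
eef_rot: [3.138, 0.0, 1.636]
ft_force: [-0.5, 0.5, 5.7]
gripper_width: 7.8
grip_force: 58.8
```

Emit:
arm_command(
  rows=[
    [0, 0, 0, -1.6, -0.1, 0, 1],
    [0, 0, 0, -3.1, -0.2, -0.14, 1],
    [0, 0, 0, -4.63, -0.29, -0.39, 1],
    [0, 0, 0, -6.15, -0.38, -0.75, 1],
    [0, 0, 0, -7.63, -0.47, -1.22, 1],
    [0, 0, 0, -9.08, -0.56, -1.8, 1],
    [0, 0, 0, -10.47, -0.65, -2.49, 1],
    [0, 0, 0, -11.81, -0.73, -3.29, 1],
    [0, 0, 0, -13.09, -0.81, -4.18, 1],
    [0, 0, 0, -14.3, -0.88, -5.16, 1],
  ],
)

```text
t: 16.58
tool_pos: [500.9, 47.4, 236.0]
eef_rot: [3.138, 0.001, 1.636]
ft_force: [0.6, -1.5, 1.7]
gripper_width: 7.7
grip_force: 61.9
```

Emit:
arm_command(
  rows=[
    [0, 0, 0, -1.13, -0.07, -1.08, 1],
    [0, 0, 0, -2.18, -0.13, -2.23, 1],
    [0, 0, 0, -3.14, -0.19, -3.46, 1],
    [0, 0, 0, -4.0, -0.24, -4.76, 1],
    [0, 0, 0, -4.76, -0.29, -6.12, 1],
    [0, 0, 0, -5.42, -0.33, -7.53, 1],
    [0, 0, 0, -5.97, -0.36, -8.99, 1],
    [0, 0, 0, -6.41, -0.39, -10.48, 1],
    [0, 0, 0, -6.74, -0.41, -12.01, 1],
    [0, 0, 0, -6.93, -0.42, -13.35, 1],
  ],
)

```text
t: 17.82
tool_pos: [431.1, 43.0, 101.2]
eef_rot: [3.141, 0.001, 1.636]
ft_force: [0.2, -1.8, 0.9]
gripper_width: 7.5
grip_force: 67.1
```

Emit:
arm_command(
  rows=[
    [0, 0, 0, -0.1, 0, -0.7, 1],
    [0, 0, 0, -0.1, 0, -1.4, 1],
    [0, 0, 0, -0.15, 0, -1.9, 1],
    [0, 0, 0, -0.15, 0, -2.1, 1],
    [0, 0, 0, -0.15, 0, -2.1, 1],
  ],
)

```text
t: 18.45
tool_pos: [429.7, 43.0, 80.2]
eef_rot: [3.141, 0.001, 1.636]
ft_force: [-0.1, -5.1, -0.0]
gripper_width: 7.7
grip_force: 66.9
```

Emit:
arm_command(
  rows=[
    [0, 0, 0, 0, 0.1, -0.3, 1],
    [0, 0, 0, 0, 0.1, -0.6, 1],
    [0, 0, 0, 0, 0.1, -0.6, 1],
  ],
)

```text
t: 18.82
tool_pos: [429.6, 43.1, 77.2]
eef_rot: [3.141, 0.004, 1.636]
ft_force: [-10.4, -8.4, 31.1]
gripper_width: 7.8
grip_force: 71.4
```

Emit:
arm_command(
  rows=[
    [0, 0, 0, 0, 0, 0.2, 1],
    [0, 0, 0, 0, 0, 0.2, 0.2],
    [0, 0, 0, 0, 0, 0.2, 0.2],
    [0, 0, 0, 0, 0, 0.2, 0.2],
    [0, 0, 0, 0, 0, 4, 0.2],
    [0, 0, 0, 0, 0, 9, 0.2],
    [0, 0, 0, 0, 0, 14, 0.2],
    [0, 0, 0, 0, 0, 14, 0.2],
    [0, 0, 0, 0, 0, 14, 0.2],
  ],
)

```text
t: 19.95
tool_pos: [429.1, 44.6, 213.6]
eef_rot: [-3.141, -0.0, 1.636]
ft_force: [-0.5, -0.3, -0.4]
gripper_width: 33.8
grip_force: 0.0
```

Run:
```python
from h import *
o=arm.get_obs();im=get_image("wrist");s=get_image("scene");cv2.imwrite("pics/s7.png",s[...,::-1])
cv2.imwrite("pics/w7.png",np.hstack([cv2.resize(im[...,::-1],(300,225)),cv2.resize(s[130:225,205:305,::-1],(500,475))[:225*1] if 0 else cv2.resize(s[135:195,215:305,::-1],(450,225),interpolation=cv2.INTER_CUBIC)]))
print(o["tool_pos"],o["gripper_width"],o["ft_force"])
```

```text
[429.13681734  44.62722016 213.61380154] 33.83212904785798 [-0.46693538 -0.25295807 -0.41469291]
```

View pics/w7.png

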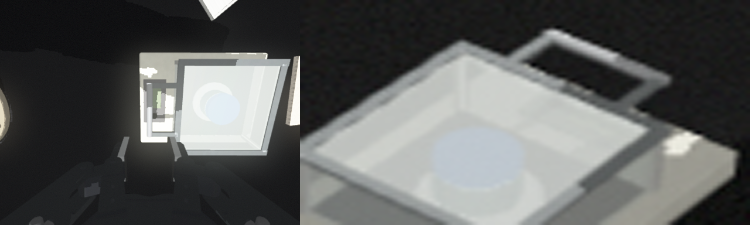

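Emit:
arm_command(
  rows=[
    [0, 0, 10, -1.5, 5, 0, -1],
    [0, 0, 20, -3, 10, 0, -1],
    [0, 0, 30.3, -4, 15, 0, -1],
    [0, 0, 30.3, -5, 20, -2, -1],
    [0, 0, 30.3, -5.7, 23.1, -5, -1],
    [0, 0, 30.3, -5.7, 23.1, -5, -1],
    [0, 0, 30.3, -5.7, 23.1, -5, -1],
  ],
)

```text
t: 20.92
tool_pos: [371.9, 274.9, 163.6]
eef_rot: [-3.139, 0.0, 2.165]
ft_force: [1.2, 0.2, 0.1]
gripper_width: 85.6
grip_force: 0.0
```

Run:
```python
from h import *
o=arm.get_obs();c=camera_params("wrist");im=get_image("wrist")[...,::-1].copy();cv2.imwrite("pics/w8.png",im)
print(o["tool_pos"],o["eef_rot"],o["qpos"])
H=cv2.cvtColor(im,cv2.COLOR_BGR2HSV);h,s,v=[H[...,i].astype(int) for i in range(3)]
for st,ce,_ in blobs((h>95)&(h<125)&(s>150)&(v>60),200):print(st,ce,ray(c,ce,94))
for st,ce,mm in blobs((h<14)&(s>150)&(v>40),200):
    print("org",st);p=cv2.approxPolyDP(cv2.convexHull(np.argwhere(mm)[:,::-1].astype(np.int32)),3,True)[:,0];print([(q.tolist(),ray(c,q,70)[:2].round(0).tolist()) for q in p])
```

```text
[371.86414553 274.90603808 163.59135828] [-3.13943948e+00  3.03048854e-05  2.16529661e+00] [ 4.62933149e-01  1.32780350e-01 -3.55109499e-01  1.08503706e+00
 -3.12512418e-04  1.43922956e+00]
org [228 155  56  35 666]
[([283, 189], [388.0, 295.0]), ([228, 169], [338.0, 283.0]), ([233, 157], [336.0, 294.0]), ([276, 156], [366.0, 315.0]), ([283, 169], [378.0, 309.0])]
```

Emit:
arm_command(
  rows=[
    [0, 0, 0, 0, 0, -4, -1],
    [0, 0, 0, 0, 0, -8, -1],
    [0, 0, 0, 0, 0, -11, -1],
    [0, 0, 0, 0, 0, -12.7, -1],
    [0, 0, 0, 0, 0, -12.7, -1],
    [0, 0, 0, 0, 0, -12.7, 0.6],
    [0, 0, 0, 0, 0, -12.7, 0.6],
    [0, 0, 0, 0, 0, -12.7, 0.6],
    [0, 0, 0, 0, 0, -12.7, 0.6],
    [0, 0, 0, 0, 0, -12.7, 0.6],
  ],
)

```text
t: 22.22
tool_pos: [373.6, 275.7, 38.7]
eef_rot: [3.139, 0.001, 2.165]
ft_force: [-0.3, -1.1, 5.7]
gripper_width: 48.9
grip_force: 63.3
```

Emit:
arm_command(
  rows=[
    [0, 0, 0, 0, 0, 4, 0.6],
    [0, 0, 3, 3, -0.5, 7, 0.6],
    [0, 0, 6, 7.5, -1, 7, 0.6],
    [0, 0, 9, 12, -1.65, 7, 0.6],
    [0, 0, 9, 16.9, -1.65, 7, 0.6],
    [0, 0, 9, 16.9, -1.65, 7, 0.6],
    [0, 0, 9, 16.9, -1.65, 5, 0.6],
    [0, 0, 9, 16.9, -1.65, 5, 0.6],
  ],
)

```text
t: 23.22
tool_pos: [539.1, 258.4, 85.8]
eef_rot: [-3.138, -0.002, 2.322]
ft_force: [0.2, 0.4, -1.8]
gripper_width: 49.5
grip_force: 63.5
```

Run:
```python
from h import *
o=arm.get_obs();im=get_image("wrist")[...,::-1].copy();s=get_image("scene")[...,::-1];t=get_image("top")[...,::-1]
cv2.imwrite("pics/w9.png",np.hstack([cv2.resize(im,(400,300)),cv2.resize(s[150:255,255:395],(400,300))]))
print(o["tool_pos"],o["eef_rot"],o["ft_force"])
```

```text
[539.08772687 258.43365903  85.79448306] [-3.13766063e+00 -1.97513067e-03  2.32227208e+00] [ 0.23113259  0.3703728  -1.76306263]
```

View pics/w9.png

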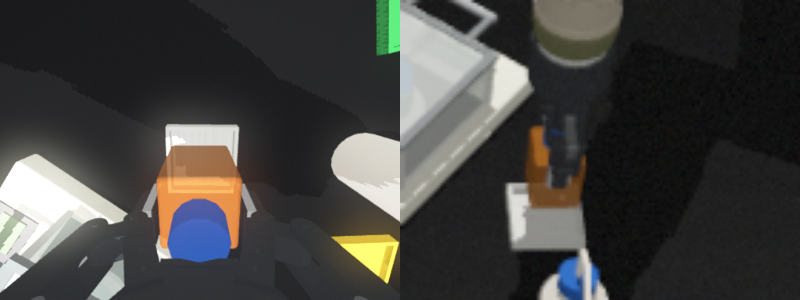

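Emit:
arm_command(
  rows=[
    [0, 0, 0, 0, 0, -1.5, 0.6],
    [0, 0, 0, 0, 0, -3, 0.6],
    [0, 0, 0, 0, 0, -3.8, 0.6],
    [0, 0, 0, 0, 0, -4.1, 0.6],
    [0, 0, 0, 0, 0, -4.2, 0.6],
    [0, 0, 0, 0, 0, -4.2, 0.6],
  ],
)

```text
t: 24.12
tool_pos: [541.7, 259.0, 45.6]
eef_rot: [3.141, 0.0, 2.322]
ft_force: [0.1, 0.8, -1.8]
gripper_width: 49.3
grip_force: 63.5
```

Emit:
arm_command(
  rows=[
    [0, 0, 0, 0, 0, -0.15, 0.6],
    [0, 0, 0, 0, 0, -0.3, 0.6],
    [0, 0, 0, 0, 0, -0.3, 0.6],
    [0, 0, 0, 0, 0, -0.3, 0.6],
  ],
)

```text
t: 24.62
tool_pos: [541.7, 259.0, 42.8]
eef_rot: [3.141, 0.0, 2.322]
ft_force: [-0.8, -0.5, 2.0]
gripper_width: 48.8
grip_force: 63.7
```

Emit:
arm_command(
  rows=[
    [0, 0, 0, 0, 0, 0, -0.3],
    [0, 0, 0, 0, 0, 0, -1],
    [0, 0, 0, 0, 0, 0, -1],
    [0, 0, 0, 0, 0, 0, -1],
    [0, 0, 0, 0, 0, 4, -1],
    [0, 0, 0, 0, 0, 10, -1],
    [0, 0, 0, 0, 0, 16, -1],
    [0, 0, 0, 0, -3, 21, -1],
    [0, 0, 0, 0, -8, 22, -1],
    [0, 0, 0, 0, -14, 22, -1],
  ],
)

```text
t: 25.88
tool_pos: [542.3, 118.3, 264.2]
eef_rot: [3.138, 0.003, 2.324]
ft_force: [1.6, -0.7, -0.5]
gripper_width: 85.8
grip_force: 0.0
```

Run:
```python
from h import *
H=cv2.cvtColor(get_image("scene"),cv2.COLOR_RGB2HSV);h,s,v=[H[...,i].astype(int) for i in range(3)];c=camera_params("scene")
for st,ce,_ in blobs((h>95)&(h<125)&(s>130)&(v>60),40):
    X=ray(c,ce,94)
    if 450<X[0]<620 and 200<X[1]<320: print(st,ce,X)
print(arm.get_obs()["tool_pos"])
```

```text
[304 201  11  13 112] [308.59821429 206.89285714] [541.27809316 258.94518888  94.        ]
[541.86858822 111.40099105 263.36211119]
```

Emit:
arm_command(
  rows=[
    [0, 0, 0, -0.2, -6, 0, -1],
    [0, 0, 0, -0.4, -12, 0, -1],
    [0, 0, 0, -0.6, -18, 0, -1],
    [0, 0, 0, -0.7, -24, 0, -1],
    [0, 0, 0, -0.9, -30, 0, -1],
    [0, 0, 0, -0.9, -36, 0, -1],
    [0, 0, 0, -0.9, -40, 0, -1],
    [0, 0, 0, -0.9, -40, 0, -1],
    [0, 0, 0, -0.9, -40, 0, -1],
    [0, 0, 0, -0.9, -40, 0, -1],
  ],
)

```text
t: 27.18
tool_pos: [532.6, -279.7, 262.5]
eef_rot: [3.141, -0.0, 2.324]
ft_force: [-0.6, -0.0, 0.2]
gripper_width: 85.6
grip_force: 0.0
```

Run:
```python
from h import *
o=arm.get_obs();c=camera_params("wrist");im=get_image("wrist")[...,::-1].copy();cv2.imwrite("pics/w10.png",im)
print(o["tool_pos"],o["eef_rot"],o["qpos"])
H=cv2.cvtColor(im,cv2.COLOR_BGR2HSV);h,s,v=[H[...,i].astype(int) for i in range(3)]
for st,ce,_ in blobs((h>95)&(h<125)&(s>130)&(v>60),60):print(st,ce,ray(c,ce,115))
print([proj(c,X).round(0) for X in((533,-284,115),(457,-411,14))])
for st,ce,mm in blobs((s<60)&(v>130),200):
    p=np.argwhere(mm)[:,::-1].astype(np.float32)
    print("white",st,ray(c,ce,14).round(0),cv2.fitEllipse(cv2.convexHull(p)) if len(p)>300 else "")
cs=camera_params("scene")
H=cv2.cvtColor(get_image("scene"),cv2.COLOR_RGB2HSV);h,s,v=[H[...,i].astype(int) for i in range(3)]
for st,ce,_ in blobs((h>95)&(h<125)&(s>130)&(v>60),15):
    print("sc",st,ce.round(1),ray(cs,ce,94).round(0))
```

```text
[ 532.56429585 -279.72305491  262.47835893] [ 3.14134391e+00 -2.57964959e-04  2.32358522e+00] [-6.17165864e-01  3.61345215e-01  1.89998077e-01  1.39965235e+00
  2.95210158e-04  2.00841568e-01]
[243 172  20  22 340] [252.4        182.50882353] [ 531.64947661 -282.62492394  115.        ]
[array([252., 184.]), array([157., 192.])]
white [ 356    0  140   94 4318] [588. -23.  14.] ((438.2308044433594, 50.56273651123047), (56.8310661315918, 184.4981689453125), 126.607177734375)
white [ 447    0   65   71 2440] [626.  47.  14.] ((511.6274719238281, 75.37397766113281), (3.696685791015625, 10.098808288574219), 0.0)
white [ 124   32   69   67 1411] [ 367. -268.   14.] ((157.11386108398438, 66.26889038085938), (61.01625061035156, 74.00910186767578), 131.17172241210938)
white [ 125  161   63   60 2887] [ 454. -410.   14.] ((155.93658447265625, 190.36563110351562), (57.95783233642578, 63.111549377441406), 116.45846557617188)
white [238 167  29  27 243] [ 543. -297.   14.] 
white [ 453  254   59   95 2632] [ 983. -174.   14.] ((438.34088134765625, 302.66192626953125), (19.60691261291504, 29.52615737915039), 0.0)
white [ 198  258  131   88 5769] [ 717. -450.   14.] ((260.3658447265625, 359.952392578125), (129.44891357421875, 202.54046630859375), 6.728090763092041)
white [391 353  45  31 961] [1014. -365.   14.] ((412.14276123046875, 377.0137939453125), (42.562747955322266, 51.86153793334961), 145.2576141357422)
sc [ 0  0  8  3 15] [2.6 0.6] [  505. -1514.    94.]
sc [134   0  20  21 282] [143.9   8. ] [ 112. -996.   94.]
sc [237  31  33  19 322] [253.2  40.5] [ -18. -451.   94.]
sc [  83   53   57   41 1256] [109.5  71.9] [ 519. -695.   94.]
sc [177 115   7   6  27] [180.  117.2] [ 519. -302.   94.]
sc [304 201  11  13 113] [308.6 206.7] [541. 259.  94.]
sc [310 240   9  15  94] [314.2 247.5] [642. 353.  94.]
sc [322 242   3  10  20] [322.7 246. ] [623. 367.  94.]
```

Emit:
arm_command(
  rows=[
    [0, 0, 0, 0, -0.3, -5, -1],
    [0, 0, 0, 0, -0.3, -10, -1],
    [0, 0, 0, 0, -0.3, -15, -1],
    [0, 0, 0, 0, -0.3, -18, -1],
    [0, 0, 0, 0, -0.3, -19.3, -1],
    [0, 0, 0, 0, -0.3, -19.3, -1],
    [0, 0, 0, 0, -0.3, -19.3, 0],
    [0, 0, 0, 0, -0.3, -19.3, 0.9],
    [0, 0, 0, 0, -0.3, -19.3, 0.9],
    [0, 0, 0, 0, -0.3, -19.3, 0.9],
  ],
)

```text
t: 28.52
tool_pos: [533.1, -284.4, 70.4]
eef_rot: [3.141, 0.002, 2.322]
ft_force: [0.5, 0.8, 3.7]
gripper_width: 27.9
grip_force: 58.8
```

Emit:
arm_command(
  rows=[
    [0, 0, 0, 0, 0, 0, 0.9],
    [0, 0, 0, 0, 0, 0, 0.9],
    [0, 0, 0, 0, 0, 0, 0.9],
  ],
)

```text
t: 28.9
tool_pos: [533.1, -284.4, 70.4]
eef_rot: [3.141, 0.002, 2.322]
ft_force: [0.2, 1.3, 7.1]
gripper_width: 27.8
grip_force: 58.8
```

Emit:
arm_command(
  rows=[
    [0, 0, 0, 0, 0, 2, 0.9],
    [0, 0, 0, 0, 0, 5, 0.9],
    [0, 0, 0, -2.5, -4.2, 5, 0.9],
    [0, 0, 0, -5, -8.4, 5, 0.9],
    [0, 0, 0, -7.5, -12.6, 5, 0.9],
    [0, 0, 0, -7.5, -12.6, 5, 0.9],
    [0, 0, 0, -7.5, -12.6, 3, 0.9],
    [0, 0, 0, -7.5, -12.6, 1.6, 0.9],
    [0, 0, 0, -7.5, -12.6, 0.9, 0.9],
    [0, 0, 0, -7.5, -12.6, 0.9, 0.9],
  ],
)

```text
t: 30.15
tool_pos: [457.3, -409.3, 77.6]
eef_rot: [3.141, -0.002, 2.323]
ft_force: [0.1, -0.0, -1.2]
gripper_width: 28.0
grip_force: 59.8
```

Run:
```python
from h import *
o=arm.get_obs();print(o["tool_pos"],o["eef_rot"],o["ft_force"],o["gripper_width"])
for n in("scene","wrist"):
    c=camera_params(n);H=cv2.cvtColor(get_image(n),cv2.COLOR_RGB2HSV);h,s,v=[H[...,i].astype(int) for i in range(3)]
    for st,ce,_ in blobs((h>95)&(h<125)&(s>130)&(v>60),10):
        X=ray(c,ce,122)
        if 400<X[0]<560 and -500<X[1]<-250:print(n,st,ce,X)
    if n=="wrist":
        for st,ce,mm in blobs((s<60)&(v>110),800):print("white",st,ray(c,ce,14).round(0))
```

```text
[ 457.34368783 -409.25450554   77.59161597] [ 3.14145057e+00 -1.56705180e-03  2.32271151e+00] [ 0.14434376 -0.02062042 -1.20856156] 27.995347877599443
wrist [ 228  263   55   57 2446] [254.68192968 291.68969747] [ 455.67323588 -407.76529602  122.        ]
white [278   0  65  19 858] [ 388. -285.   14.]
white [  183   143   125   157 12640] [ 453. -415.   14.]
```

Emit:
arm_command(
  rows=[
    [0, 0, 0, 0, 0, -0.2, 0.9],
    [0, 0, 0, 0, 0, -0.4, 0.9],
    [0, 0, 0, 0, 0, -0.4, 0.9],
    [0, 0, 0, 0, 0, -0.4, 0.9],
  ],
)

```text
t: 30.75
tool_pos: [457.5, -410.2, 74.4]
eef_rot: [3.141, 0.0, 2.322]
ft_force: [0.3, -0.3, -1.8]
gripper_width: 27.8
grip_force: 59.9
```

Emit:
arm_command(
  rows=[
    [0, 0, 0, 0, 0, -0.1, 0.9],
    [0, 0, 0, 0, 0, -0.15, 0.9],
    [0, 0, 0, 0, 0, -0.15, 0.9],
  ],
)

```text
t: 31.12
tool_pos: [457.7, -410.3, 74.4]
eef_rot: [-3.142, 0.001, 2.322]
ft_force: [-1.7, 2.1, 7.5]
gripper_width: 28.0
grip_force: 60.8
```

Emit:
arm_command(
  rows=[
    [0, 0, 0, 0, 0, 0, 0.2],
    [0, 0, 0, 0, 0, 0, -0.5],
    [0, 0, 0, 0, 0, 0, -0.5],
    [0, 0, 0, 0, 0, 0, -0.5],
    [0, 0, 0, 0, 0, 3, -0.5],
    [0, 0, 0, 0, 0, 8, -0.5],
    [0, 0, 0, 0, 0, 14, -0.5],
    [0, 0, 0, 0, 0, 19, -0.5],
    [0, 0, 0, 0, 0, 19, -0.5],
    [0, 0, 0, 0, 0, 19, -0.5],
  ],
)

```text
t: 32.38
tool_pos: [457.4, -410.0, 262.3]
eef_rot: [3.141, -0.0, 2.322]
ft_force: [0.6, -0.1, -1.3]
gripper_width: 63.9
grip_force: 0.0
```

Run:
```python
from h import *
o=arm.get_obs();print(o["tool_pos"],o["ft_force"],o["gripper_width"])
for n,z in(("scene",118),("wrist",119)):
    c=camera_params(n);im=get_image(n);H=cv2.cvtColor(im,cv2.COLOR_RGB2HSV);h,s,v=[H[...,i].astype(int) for i in range(3)]
    for st,ce,_ in blobs((h>95)&(h<125)&(s>130)&(v>60),10):
        X=ray(c,ce,z)
        if 380<X[0]<620 and -500<X[1]<300:print(n,st,ce,X,ray(c,ce,94)[:2])
    if n=="wrist":
        for st,ce,mm in blobs((s<60)&(v>110),500):print("white",st,ce,ray(c,ce,14).round(0))
    else:
        S0=cv2.imread("pics/s7.png")[...,::-1].astype(int)
        print("cover diff",abs(S0-im)[135:225,205:290].mean())
        for st,ce,mm in blobs((s<60)&(v>130),60):
            X=ray(c,ce,14)
            if 350<X[0]<560:print("sw",st,X.round(0))
```

```text
[ 457.37345381 -409.98806503  262.30532692] [ 0.55719365 -0.14414637 -1.27302821] 63.912306415578975
scene [168  88   8   6  36] [171.63888889  90.19444444] [ 457.42067413 -410.68649851  118.        ] [ 437.36715156 -437.86323761]
scene [304 201  11  13 114] [308.71052632 206.72807018] [558.14859754 269.20208112 118.        ] [540.58236465 258.81393249]
cover diff 5.05599128540305
sw [73 71 12 11 74] [ 557. -870.   14.]
sw [163 105  25  18 349] [ 457. -410.   14.]
sw [213 117  13   9  92] [ 379. -262.   14.]
sw [ 208  143   94   85 3696] [522.  33.  14.]
sw [ 436  284   76  100 4812] [544. 801.  14.]
white [ 259    0   66   61 3304] [290.43008475  26.42917676] [ 372. -253.   14.]
white [ 220  131   65   65 2912] [252.10370879 160.22802198] [ 451. -409.   14.]
white [ 335  234   69   59 1574] [368.6747141  265.06480305] [ 704. -406.   14.]
white [319 238  30  46 506] [334.17193676 260.0770751 ] [ 657. -437.   14.]
white [ 288  267   39   68 1394] [307.92180775 304.00645624] [ 687. -524.   14.]
white [   0  276   97   63 1672] [ 38.87320574 310.81638756] [ 362. -847.   14.]
white [ 468  298   44   72 1661] [496.36845274 332.06080674] [ 971. -339.   14.]
white [361 336  29  33 556] [373.34532374 350.49100719] [ 845. -513.   14.]
```

```bash
python3 -c "
from cell import ticket
print(ticket.close_job())"
```

```text
the job is handed in; nothing more can be done
None
```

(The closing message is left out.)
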